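# Set out a pair of candle cups

### The job

The two-branch candle stand is being put back together and needs exactly two candle cups. Stand two of the three candle cups upright in the shallow wooden tray, setting each one down gently rather than dropping it, and leave the third cup where it is as the spare.

Things in the scene. Friction and masses are not known exactly. Their poses are not given: they have to be found in the camera images.
- cup_a: one of three identical candle cups: plain grey metal, round, like a small thick tumbler with an open top, standing loose on the bench (z = 0); 40 mm outside (36 mm at the foot, a 41 mm band 13 to 17 mm up), 55 mm high, mouth 26 mm, 0.14 kg. Origin: centre of its underside, z up its axis; yaw means nothing. Its row also holds other metal parts, 85 mm or more away.
- cup_b: one of three identical candle cups: plain grey metal, round, like a small thick tumbler with an open top, standing loose on the bench (z = 0); 40 mm outside (36 mm at the foot, a 41 mm band 13 to 17 mm up), 55 mm high, mouth 26 mm, 0.14 kg. Origin: centre of its underside, z up its axis; yaw means nothing. Not cups: a tube 24 mm wide, 80 high; a dish 72 wide, 14 high.
- cup_c: one of three identical candle cups: plain grey metal, round, like a small thick tumbler with an open top, standing loose on the bench (z = 0); 40 mm outside (36 mm at the foot, a 41 mm band 13 to 17 mm up), 55 mm high, mouth 26 mm, 0.14 kg. Origin: centre of its underside, z up its axis; yaw means nothing. Not a cup: a solid pointed knob 36 mm wide, 60 high.
- tray_in (a point): centre of the inner floor of the shallow empty wooden tray, fixed to the bench beyond the row of metal parts. Outside 120 mm (its x) by 220 mm (its y), 18 mm high; walls and floor 5 mm thick, so the inner floor is 5 mm above the bench and 110 by 210 mm. x: across the short side, y: along the long side, z up; turned up to 0.3 rad.
Mind the look-alikes: they are no part of the job. What is shaped like the cup_c but green or pink is not meant.

How it is judged:
By the outcome, as a careful person would: the job done as asked, in the order asked, and still so for the second after the job is handed in, with the robot touching nothing.
It also fails if it takes over 54 s, if anything falls off the work surface, if the arm or the gripper's body presses on something with over 40 N, if the wrist force passes 120 N, or if a joint passes its speed limit or range.

### The arm

A 6-joint arm with a two-finger parallel gripper is mounted at the origin on the work surface. World frame = base frame: x ahead of the robot, y to its left, z up, the work surface at z = 0. Lengths are in m, angles in degrees, forces in N, time in s.
With the tool pointing down it reaches from about 0.25 to 0.725 m from the base axis. Payload 9.7 kg.
Tool frame: the origin (TCP) lies midway between the tips of the shut fingers; the grasp point (between the pads) lies 19 mm behind it (bot.hold_point_z is the distance from the TCP to the grasp point, in m); x points along the fingers, y is the direction in which the jaws open and shut, and the axes are right-handed (so a half turn about x gives the same grasp; the last joint's range is limited). The gripper opens to 85 mm and grips with 20 to 120 N. Pads are 22 mm wide; open, the fingers measure 114 mm over their backs; the gripper's body (76 mm by 85 mm) begins 54 mm behind the grasp point. The pads swing forward as they close: fully open they stand 13 mm farther back than shut.
Start: joints at [-65.489, 4.979, 10.078, 95.1, 0, 90], TCP at [0.228, -0.5, 0.231] pointing down, gripper open.
Joint ranges: [-179.16, 179.16], [-48.56, 103.87], [-65.8, 70.77], [-126.05, 130.52], [-82.76, 87.17], [-180, 180]. Speed limits (degrees/s): [127.2, 127.2, 147.25, 180, 180, 180].

### API

Orientations are given as [roll, pitch, yaw] about the fixed x, y, z axes, in that order (R = Rz(yaw) Ry(pitch) Rx(roll)).
In Python, from workcell import bot gives the robot as it stands. The module is installed in compiled form; this text tells all that it offers.
- The arm moves only by the shell command python3 -m crank 'ROWS' [FORCE]. ROWS is JSON, a list of rows, each an object with "linear": the shift along the world's x, y, z in m, a list of three; "yaw": the turn about the world's z in rad; "grip": the closure, from 0 (fully open) to 1 (shut). In form: [{"linear": [tx, ty, tz], "yaw": yaw, "grip": grip}, ...]. A call has 1 to 10 rows; each row shifts and turns the commanded pose from where the row before left it; what a row does not reach is not made up. A row lasts 1/10 s, in which the tool goes at most 50 mm and 8.59 degrees, less where a joint would pass 70% of its speed; a pose out of reach is approached as far as the arm can. A call with a gripper value outside its range is refused whole. The fingers move at their own pace and stop on an object; FORCE is the grip in N (left out, the last holds). Time passes only in rows, so rows that do not move let the fingers close. It gives the time, the measured TCP pose, the force and the opening at its end, in the units of the state.
- bot.get_obs(): the state, without advancing time (a new reading comes with each control period).
- bot.camera(name): name is "scene" or "side" or "wrist"; returns the picture (480x640x3 uint8, red, green, blue); there is no depth.
- bot.camera_model(name): a dict with "fx", "fy", "cx", "cy" (pixels), "rvec" (rotation vector, rad) and "tvec" (3), from world to camera coordinates, as OpenCV has them. Camera axes: x right, y down, z forward; pixel columns grow to the right and rows downward; lengths in m; the calibration is good to about 2 mm. A picture is of the moment at which its call begins: read the wrist's pose just before it. camera_model takes no time and is no camera call; for the wrist camera it gives the pose at the moment of the call.
- bot.job_done(): hands the job in, once; it reports no verdict.
Trained networks look in the newest picture that a camera, given by its name, has taken for a name from the list of things; names that differ only in an ending like _2 or _b are one class to them, and where a whole thing is asked for, a point or a joint stands for the part that bears it (a point fixed in the world has none). Each returns a list of dicts, best first, with "p" (0 to 1); they miss things now and then, are a little off and sometimes report something else, mostly with a low value. They report only what shows in the picture. A call takes as long as a camera call. They do not tell look-alikes from the thing itself.
- bot.silhouettes(name, camera): "region" (480x640 bool, what is visible of it) and "box" ([centre column, centre row, width, height] in pixels, round what is visible of it).
- bot.place_of(name, camera): "centre" ([column, row] in pixels: a listed point, or the origin of a listed thing).
The state is a dict: "time": time; "q": joint angles; "qd": joint speeds; "joint_efforts": joint torques, N m; "ee_pos": TCP position; "tcp_rot": TCP orientation; "wrist_force": force on the tool from outside, world axes, zero at the start; "torque": the same for the moment, N m; "opening": finger opening in m.
Only numpy, scipy, OpenCV 4.12 (cv2) and the standard library are available. Lean on these libraries where they do the work, as an engineer would, in place of code of your own. Each camera call takes 0.05 s, during which the arm holds its last target.

## Working session

There is one attempt and no reset: what is moved stays moved. The work goes in short steps, Python scripts to look and compute and a shell command to move; the robot and the scene stay as the last step left them, time stands still between calls to the robot, and variables do not carry over. Pictures are saved under pics/ and viewed, and the job is handed in when it is done.

```bash
mkdir -p pics; cat > h.py <<'E'
import numpy as np, cv2
from workcell import bot
def save(n,im): cv2.imwrite(f'pics/{n}.png',cv2.cvtColor(im,cv2.COLOR_RGB2BGR))
def cam(n):
    m=bot.camera_model(n);R=cv2.Rodrigues(np.array(m['rvec'],float))[0];t=np.array(m['tvec'],float).ravel()
    K=np.array([[m['fx'],0,m['cx']],[0,m['fy'],m['cy']],[0,0,1.]]);return K,R,t
def ray(c,px):
    K,R,t=c;d=R.T@np.linalg.inv(K)@np.array([px[0],px[1],1.]);return -R.T@t,d/np.linalg.norm(d)
def onz(c,px,z):
    o,d=ray(c,px);return o+d*(z-o[2])/d[2]
def tri(cs,ps):
    A=np.zeros((3,3));b=np.zeros(3)
    for c,p in zip(cs,ps):
        o,d=ray(c,p);M=np.eye(3)-np.outer(d,d);A+=M;b+=M@o
    return np.linalg.solve(A,b)
def proj(c,X):
    K,R,t=c;p=K@(R@np.asarray(X,float)+t);return p[:2]/p[2]
E
python3 - <<'E'
from h import *
print({k:np.round(v,3) if k!='time' else v for k,v in bot.get_obs().items()})
for n in ('scene','side'):
    im=bot.camera(n);save(n+'0',im);c=cam(n);print(n,np.round(-c[1].T@c[2],3))
    for nm in ('cup_a',):
        for s in bot.silhouettes(nm,n): print('sil',nm,s['p'],np.round(s['box'],1))
        for s in bot.place_of(nm,n): print('pl',nm,s['p'],np.round(s['centre'],1),np.round(onz(c,s['centre'],0),3))
    for s in bot.place_of('tray_in',n): print('tray',s['p'],np.round(s['centre'],1),np.round(onz(c,s['centre'],0.005),3))
print(bot.get_obs()['time'])
E
```

```text
{'time': 0.0, 'q': array([-6.5489e+01,  5.0110e+00,  1.0034e+01,  9.5099e+01,  1.0000e-03,
        9.0000e+01]), 'qd': array([-0.054, -0.016,  0.153,  0.024,  0.017,  0.104]), 'joint_efforts': array([-0.0000e+00, -5.2039e+01,  4.6480e+01,  1.6000e-02,  0.0000e+00,
        0.0000e+00]), 'ee_pos': array([ 0.228, -0.5  ,  0.231]), 'tcp_rot': array([-90.817,  89.925, 113.694]), 'wrist_force': array([-0.095, -0.004, -0.08 ]), 'torque': array([0.006, 0.043, 0.004]), 'opening': np.float64(0.085)}
scene [0.795 0.353 0.791]
sil cup_a 0.97 [382.9 291.1  23.4  33.3]
sil cup_a 0.88 [422.7 245.5  24.   29.4]
sil cup_a 0.87 [327.4 222.6  20.9  33.7]
sil cup_a 0.66 [309.4 149.9  19.7  31.6]
sil cup_a 0.65 [368.3 244.2  25.   33.1]
sil cup_a 0.6 [436.6 294.9  28.6  35. ]
pl cup_a 0.88 [365.3 249.2] [0.466 0.053 0.   ]
pl cup_a 0.8 [329.2 229.1] [ 0.497 -0.022  0.   ]
pl cup_a 0.74 [432.6 301.5] [0.43  0.204 0.   ]
pl cup_a 0.67 [380.7 297.8] [0.503 0.147 0.   ]
pl cup_a 0.66 [308.9 157.6] [ 0.432 -0.191  0.   ]
pl cup_a 0.6 [417.4 253. ] [0.389 0.114 0.   ]
tray 0.93 [288.  289.2] [0.633 0.043 0.005]
tray 0.52 [367.3 252.2] [0.469 0.062 0.005]
side [ 0.4   -0.603  0.465]
sil cup_a 0.92 [257.2 193.9  23.4  31. ]
sil cup_a 0.79 [242.4 221.7  25.6  34.3]
sil cup_a 0.7 [314.4 254.8  23.9  40.5]
sil cup_a 0.65 [289.8 334.8  30.5  51.6]
sil cup_a 0.62 [301.4 204.8  21.1  34.6]
sil cup_a 0.58 [288.2 230.1  27.1  33.9]
sil cup_a 0.35 [386.8 235.5 100.2  83.7]
pl cup_a 0.93 [290.9 347.4] [ 0.433 -0.185  0.   ]
pl cup_a 0.91 [318.2 268.5] [ 0.505 -0.025  0.   ]
pl cup_a 0.87 [286.2 243.2] [ 0.463  0.062 -0.   ]
pl cup_a 0.87 [241.8 231.7] [ 0.386  0.12  -0.   ]
pl cup_a 0.68 [258.4 206. ] [0.426 0.21  0.   ]
pl cup_a 0.59 [300.8 213.8] [0.506 0.157 0.   ]
tray 0.88 [381.9 233.3] [0.639 0.043 0.005]
0.4
```

View pics/scene0.png

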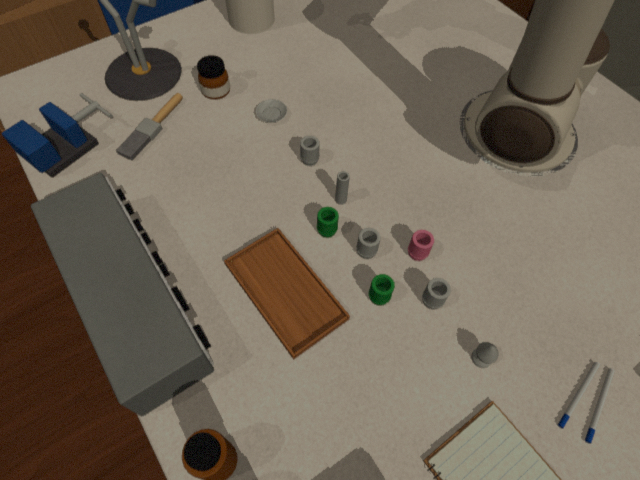

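View pics/side0.png

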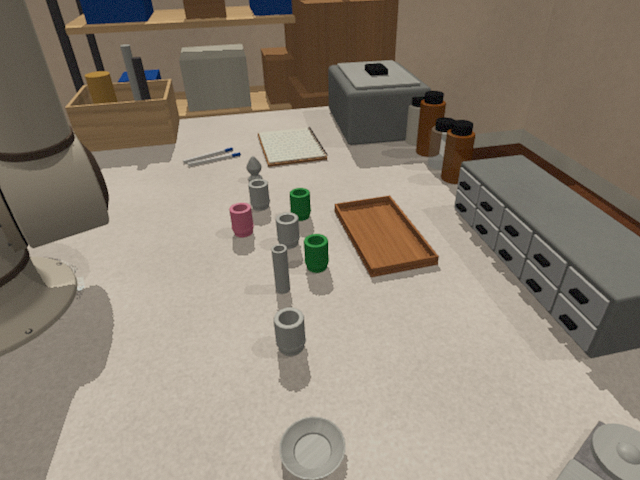

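```bash
python3 - <<'E'
import cv2
a=cv2.imread('pics/scene0.png')[120:330,280:470];cv2.imwrite('pics/sc_crop.png',cv2.resize(a,None,fx=2.8,fy=2.8,interpolation=3))
a=cv2.imread('pics/side0.png')[170:380,220:400];cv2.imwrite('pics/si_crop.png',cv2.resize(a,None,fx=2.8,fy=2.8,interpolation=3))
E
```

```text
(no output)
```

View pics/sc_crop.png

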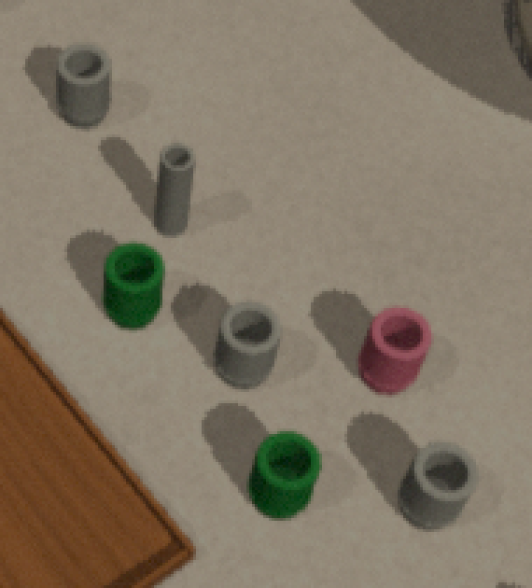

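View pics/si_crop.png

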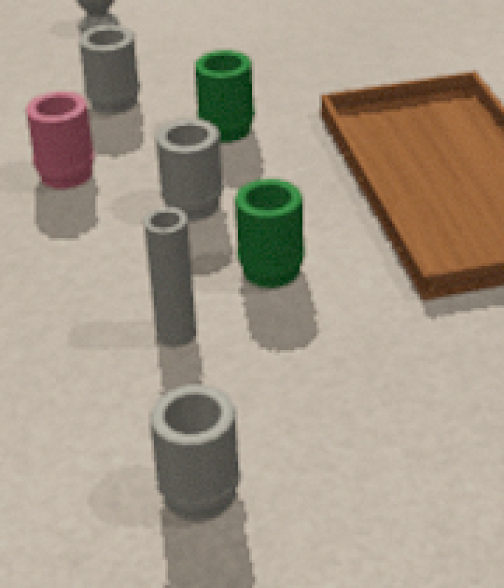

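The grey cups are at scene px (310,150), (368,243) and (436,294). In the side view they are at (290,335), (288,230) and (258,194).

Look-alikes, by scene px:
- Green cups at (327,222) and (382,290).
- Pink cup at (421,246).
- Tube at (342,187).
- Dish at (271,110).
- Knob at (485,355).

I'll move the two outer grey cups (y≈-0.19 and y≈+0.21). The middle one is crowded, so it stays as the spare. Next I'll fit their positions from both views.

```bash
cat > fit.py <<'E'
from h import *
from scipy.optimize import least_squares
th=np.linspace(0,2*np.pi,60)
def boxof(c,x,y,h):
    P=[]
    for r,z in ((.018,0),(.0205,.015),(.02,h)):
        for a in th: P.append(proj(c,(x+r*np.cos(a),y+r*np.sin(a),z)))
    P=np.array(P);a=P.min(0);b=P.max(0);return np.r_[(a+b)/2,b-a]
def fit(cs,boxes):
    x0=onz(cs[0],boxes[0][:2],.027)
    f=lambda p:np.concatenate([(boxof(c,*p)-b) for c,b in zip(cs,boxes)])
    s=least_squares(f,[x0[0],x0[1],.055]);return s.x,np.round(s.fun,1)
E
python3 - <<'E'
from fit import *
from scipy.optimize import least_squares
cs=[cam('scene'),cam('side')]
# edges + 0.5 px convention ignored
S=[[309.4,149.9,19.7,31.6],[368.3,244.2,25.,33.1],[436.6,294.9,28.6,35.]]
D=[[289.8,334.8,30.5,51.6],[288.2,230.1,27.1,33.9],[257.2,193.9,23.4,31.]]
for a,b in zip(S,D): print(*fit(cs,[np.array(a),np.array(b)]))
# tray
con=[]
for n in ('scene','side'):
    im=cv2.imread(f'pics/{n}0.png');hsv=cv2.cvtColor(im,cv2.COLOR_BGR2HSV)
    m=((hsv[...,0]>=4)&(hsv[...,0]<=18)&(hsv[...,1]>110)).astype(np.uint8)
    m=cv2.morphologyEx(m,cv2.MORPH_CLOSE,np.ones((3,3)))
    k,l,st,ce=cv2.connectedComponentsWithStats(m)
    i=l[289,288] if n=='scene' else l[233,382]
    q=cv2.convexHull(cv2.findContours((l==i).astype(np.uint8),0,1)[0][0])[:,0].astype(float);con.append(q);print(n,st[i])
def hull(c,p):
    x,y,a=p;R=np.array([[np.cos(a),-np.sin(a)],[np.sin(a),np.cos(a)]])
    P=[proj(c,(*(R@[sx*.06,sy*.11]+[x,y]),z)) for sx in(-1,1) for sy in(-1,1) for z in(0,.018)]
    return cv2.convexHull(np.float32(P))
def f(p): return np.concatenate([[cv2.pointPolygonTest(hull(c,p),(float(u),float(v)),True) for u,v in q] for c,q in zip(cs,con)])
for a0 in(-.2,0,.2):
    s=least_squares(f,[.636,.043,a0],diff_step=1e-3);print(s.x,s.cost,np.round(np.abs(s.fun).max(),2))
import scipy.spatial.transform as T
print(T.Rotation.from_euler('xyz',bot.get_obs()['tcp_rot'],degrees=True).as_matrix().round(3), bot.hold_point_z)
E
```

```text
[ 0.43371843 -0.18866933  0.05562569] [-0.6 -0.3  0.1  0.2 -0.2 -0.5  2.4 -0.8]
[0.46820767 0.05944314 0.05205535] [ 0.1  0.9 -0.6 -1.3 -0.2  1.3 -2.9  2. ]
[0.42928775 0.20482756 0.05464486] [ 1.1 -0.2  0.8 -2.2  1.2  1.2 -1.2  1.6]
scene [ 224  228  126  131 7965]
side [ 335  196  103   81 5088]
[0.63784287 0.04156447 0.04339354] 17.756104262122108 1.88
[0.63784306 0.04156393 0.04333108] 17.75599337069369 1.88
[0.63780763 0.0414347  0.04439202] 17.74707501586406 1.91
[[-0.     0.415 -0.91 ]
 [ 0.    -0.91  -0.415]
 [-1.    -0.     0.   ]] 0.0187
```

The fits agree with the stated sizes: the cup heights come out at 52–56 mm. The tray centre is about (0.638, 0.042), turned 0.044 rad. I'll hover over the first cup with the jaws turned to the tray's long side, then check with the wrist camera.

```bash
python3 -m crank '[{"linear":[0.0206,0.0311,-0.003],"yaw":-0.0384,"grip":0.2},{"linear":[0.0206,0.0311,-0.003],"yaw":-0.0384,"grip":0.2},{"linear":[0.0206,0.0311,-0.003],"yaw":-0.0384,"grip":0.2},{"linear":[0.0206,0.0311,-0.003],"yaw":-0.0384,"grip":0.2},{"linear":[0.0206,0.0311,-0.003],"yaw":-0.0384,"grip":0.2},{"linear":[0.0206,0.0311,-0.003],"yaw":-0.0384,"grip":0.2},{"linear":[0.0206,0.0311,-0.003],"yaw":-0.0384,"grip":0.2},{"linear":[0.0206,0.0311,-0.003],"yaw":-0.0384,"grip":0.2},{"linear":[0.0206,0.0311,-0.003],"yaw":-0.0384,"grip":0.2},{"linear":[0.0206,0.0311,-0.003],"yaw":-0.0384,"grip":0.2}]' 40
cat > w.py <<'E'
import sys
from fit import *
import scipy.spatial.transform as T
o=bot.get_obs();c=cam('wrist');im=bot.camera('wrist');save(sys.argv[1],im)
print(o['time'],o['ee_pos'].round(4) if hasattr(o['ee_pos'],'round') else o['ee_pos'],o['opening'],T.Rotation.from_euler('xyz',o['tcp_rot'],degrees=True).as_matrix()[:,1].round(3),'cam',(-c[1].T@c[2]).round(3))
for s in bot.silhouettes('cup_a','wrist'):
    b=s['box']; g=onz(c,b[:2],.0275); 
    col=im[s['region']].mean(0).round()
    try:
        x,f=fit([c],[np.array(b)]);
    except Exception as e: x=f=None
    print(round(s['p'],2),np.round(b,1),col,np.round(x,4),f)
for s in bot.place_of('cup_a','wrist'): print('pl',round(s['p'],2),np.round(s['centre'],1),onz(c,s['centre'],0).round(4))
E
python3 w.py w1
```

```text
time: 1.4
ee_pos: [0.4348, -0.188, 0.2013]
tcp_rot: [154.9, 90.0, -22.7]
wrist_force: [0.2, -0.8, 0.5]
opening: 0.0684
1.4 [ 0.4348 -0.188   0.2013] 0.06843674677070694 [ 0.042 -0.999  0.   ] cam [ 0.511 -0.185  0.344]
0.91 [140.5 133.1  75.6  53.8] [12. 48. 16.] [ 0.5046 -0.0239  0.0578] [ 0.1 -0.2  0.7 -2.6]
0.9 [ 28.8 250.8  57.6  52.1] [67. 30. 35.] [0.3826 0.1163 0.0295] [ 0.3  0.3  3.7 -8.5]
0.83 [320.5 221.5  45.7  50.6] [81. 80. 70.] [ 0.4315 -0.1852  0.0535] [ 0.  -0.1 -1.4  0.6]
0.8 [ 57.9 173.7  86.   50.7] [59. 59. 51.] [0.4666 0.0583 0.0548] [ 0.   0.1  0.2 -1. ]
pl 0.88 [158.3 129.8] [ 0.508  -0.0223  0.    ]
pl 0.84 [ 43. 241.] [0.3874 0.1151 0.    ]
pl 0.59 [ 82.3 170. ] [0.4657 0.0591 0.    ]
pl 0.57 [319.3 212.8] [ 0.4313 -0.1834  0.    ]
```

View pics/w1.png

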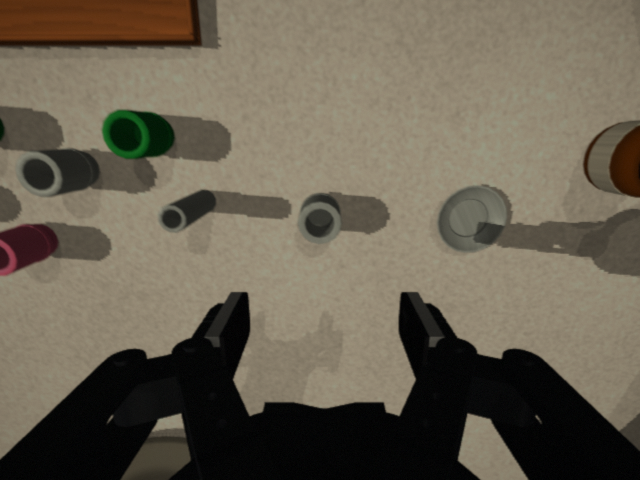

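The wrist picture shows the grey open cup at (320,220), between the tube at (188,210) and the dish at (474,217). Its position agrees to within about 3 mm across the views. Descending and gripping.

```bash
python3 -m crank '[{"linear":[-0.002,0.001,-0.04],"yaw":0,"grip":0.2},{"linear":[0,0,-0.04],"yaw":0,"grip":0.2},{"linear":[0,0,-0.04],"yaw":0,"grip":0.2},{"linear":[0,0,-0.03],"yaw":0,"grip":0.2},{"linear":[0,0,-0.02],"yaw":0,"grip":0.2},{"linear":[0,0,-0.017],"yaw":0,"grip":0.2},{"linear":[0,0,0],"yaw":0,"grip":0.2},{"linear":[0,0,0],"yaw":0,"grip":0.4},{"linear":[0,0,0],"yaw":0,"grip":0.7},{"linear":[0,0,0],"yaw":0,"grip":0.9}]' 40
python3 -m crank '[{"linear":[0,0,0],"yaw":0,"grip":0.9},{"linear":[0,0,0],"yaw":0,"grip":0.9},{"linear":[0,0,0],"yaw":0,"grip":0.9},{"linear":[0,0,0],"yaw":0,"grip":0.9}]'
python3 w.py w2; python3 - <<'E'
from h import *
save('s2',cv2.resize(bot.camera('side')[200:400,200:420],None,fx=2.6,fy=2.6))
E
```

```text
time: 2.55
ee_pos: [0.4329, -0.189, 0.0159]
tcp_rot: [151.2, 89.9, -26.3]
wrist_force: [-1.1, 0.2, 6.0]
opening: 0.0397
time: 2.95
ee_pos: [0.4329, -0.189, 0.0158]
tcp_rot: [142.3, 89.9, -35.2]
wrist_force: [-2.1, -0.0, 7.3]
opening: 0.0391
2.95 [ 0.4329 -0.189   0.0158] 0.039076412631549186 [ 0.044 -0.999  0.001] cam [ 0.509 -0.186  0.159]
0.7 [323.9 325.4 108.  136. ] [61. 61. 54.] [ 0.4319 -0.1891  0.0518] [ 0.  -0.3 -1.5  0.8]
pl 0.68 [323.3 286.6] [ 0.4332 -0.1888 -0.    ]
```

View pics/s2.png

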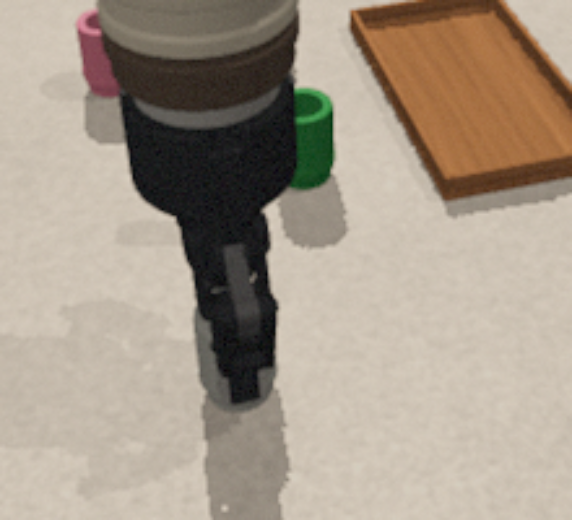

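```bash
python3 -m crank '[{"linear":[0,0,0.02],"yaw":0,"grip":0.9},{"linear":[0,0,0.04],"yaw":0,"grip":0.9},{"linear":[0,0,0.04],"yaw":0,"grip":0.9},{"linear":[0,0,0],"yaw":0,"grip":0.9}]'
python3 w.py w3
```

```text
time: 3.55
ee_pos: [0.4345, -0.1895, 0.1202]
tcp_rot: [153.1, 89.5, -24.4]
wrist_force: [-0.4, -0.1, -2.0]
opening: 0.0394
3.55 [ 0.4345 -0.1895  0.1202] 0.03940275237318026 [ 0.044 -0.999  0.004] cam [ 0.51  -0.186  0.264]
0.85 [ 69.9 135.  118.6  71.4] [13. 52. 18.] [ 0.503  -0.0219  0.0564] [ 0.  -0.1  0.2 -0.7]
0.62 [ 16.3 181.4  32.6  52.9] [40. 40. 35.] [0.4658 0.0418 0.0074] [ 2.6  2.4 37.   2.6]
0.58 [321.8 324.8 107.7 137.8] [63. 63. 55.] [ 0.4071 -0.1898  0.1265] [ -0.   -6.9 -25.   11.8]
pl 0.97 [103.4 133.8] [ 0.5045 -0.0208  0.    ]
pl 0.68 [322.6 283.5] [ 0.3886 -0.1909  0.    ]
pl 0.63 [  9.5 176. ] [0.4697 0.0569 0.    ]
```

View pics/w3.png

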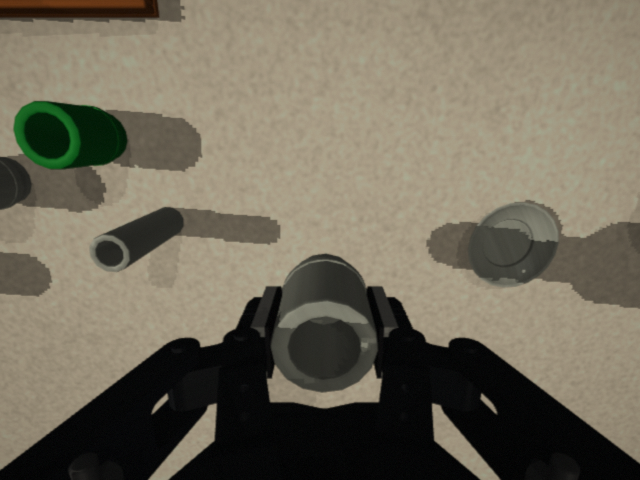

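The cup is held upright in the jaws at (325,330), and the -2 N wrist force fits its weight. Now to a point above the tray.

```bash
python3 -m crank '[{"linear":[0.024,0.021,0],"yaw":0,"grip":0.9},{"linear":[0.03,0.026,0],"yaw":0,"grip":0.9},{"linear":[0.03,0.026,0],"yaw":0,"grip":0.9},{"linear":[0.03,0.026,0],"yaw":0,"grip":0.9},{"linear":[0.03,0.026,0],"yaw":0,"grip":0.9},{"linear":[0.03,0.026,0],"yaw":0,"grip":0.9},{"linear":[0.02,0.018,0],"yaw":0,"grip":0.9},{"linear":[0.012,0.012,0],"yaw":0,"grip":0.9},{"linear":[0,0,-0.03],"yaw":0,"grip":0.9},{"linear":[0,0,-0.0],"yaw":0,"grip":0.9}]'
python3 w.py w4
```

```text
time: 4.7
ee_pos: [0.6356, -0.0069, 0.0783]
tcp_rot: [-2.7, 89.5, 179.9]
wrist_force: [0.0, -0.6, -2.6]
opening: 0.0394
4.7 [ 0.6356 -0.0069  0.0783] 0.03941553893243751 [ 0.045 -0.999 -0.   ] cam [ 0.714 -0.004  0.22 ]
0.57 [322.4 324.4 110.1 138.4] [81. 80. 71.] [ 0.6186 -0.0071  0.0969] [  0.   -4.8 -19.3   9.3]
0.56 [335.  396.1  50.3  23.1] [12. 54. 19.] [ 0.5129 -0.021   0.0094] [-0.   1.8  2.8 30.2]
0.53 [106.3 385.6  26.7  23.4] [32. 71. 33.] [0.513  0.1553 0.0099] [ 2.2  4.1 34.9 30.3]
pl 0.89 [322.5 287.3] [ 0.6044 -0.0073  0.    ]
pl 0.86 [335.2 394.7] [ 0.5076 -0.0219  0.    ]
```

View pics/w4.png

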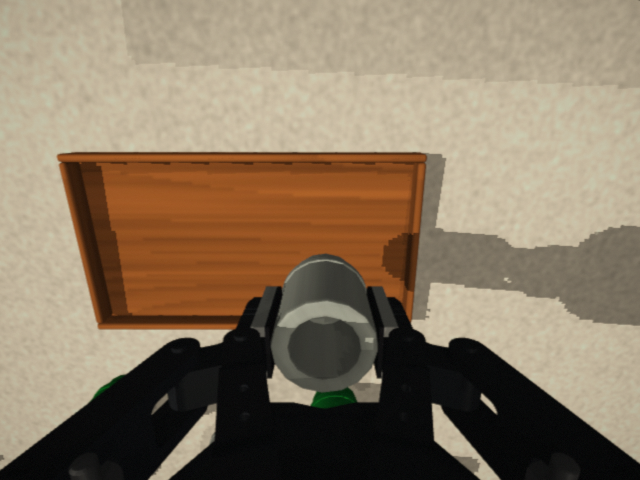

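```bash
python3 - <<'E'
from h import *
c=cam('wrist')
P=[onz(c,p,.018) for p in ((426,154),(59,155),(99,328))]
print(np.round(P,4)); print('centre',(P[0]+P[2])/2, np.linalg.norm(P[0]-P[1]),np.linalg.norm(P[1]-P[2]))
print([proj(c,(.638+ -np.sin(.044)*sy+np.cos(.044)*sx,.042+np.cos(.044)*sy+np.sin(.044)*sx,.018)).round() for sx,sy in((.06,-.11),(.06,.11),(-.06,.11),(-.06,-.11))])
E
```

```text
[[ 0.7048 -0.067   0.018 ]
 [ 0.6946  0.1562  0.018 ]
 [ 0.5739  0.1512  0.018 ]]
centre [0.63934003 0.04209183 0.018     ] 0.22343811071467412 0.12081941269681046
[array([423., 157.]), array([ 62., 158.]), array([102., 329.]), array([408., 329.])]
```

The tray centre seen from the wrist agrees to about 1 mm. I'll lower to just above the floor, then go down in small steps watching the force.

```bash
python3 -m crank '[{"linear":[0.003,0,-0.02],"yaw":0,"grip":0.9},{"linear":[0,0,-0.015],"yaw":0,"grip":0.9},{"linear":[0,0,-0.01],"yaw":0,"grip":0.9},{"linear":[0,0,-0.006],"yaw":0,"grip":0.9},{"linear":[0,0,0],"yaw":0,"grip":0.9},{"linear":[0,0,0],"yaw":0,"grip":0.9}]'
python3 -m crank '[{"linear":[0,0,-0.001],"yaw":0,"grip":0.9},{"linear":[0,0,-0.001],"yaw":0,"grip":0.9},{"linear":[0,0,0],"yaw":0,"grip":0.9}]'
```

```text
time: 5.45
ee_pos: [0.6413, -0.0075, 0.0338]
tcp_rot: [175.9, 90.0, -1.6]
wrist_force: [-0.3, 0.9, -1.0]
opening: 0.0393
time: 5.75
ee_pos: [0.6412, -0.0074, 0.0315]
tcp_rot: [178.9, 90.0, 1.5]
wrist_force: [-0.7, 0.4, -1.0]
opening: 0.0396
```

```bash
python3 -m crank '[{"linear":[0,0,-0.004],"yaw":0,"grip":0.9},{"linear":[0,0,-0.003],"yaw":0,"grip":0.9},{"linear":[0,0,-0.001],"yaw":0,"grip":0.9},{"linear":[0,0,0],"yaw":0,"grip":0.9},{"linear":[0,0,0],"yaw":0,"grip":0.9}]'
python3 -m crank '[{"linear":[0,0,-0.001],"yaw":0,"grip":0.9},{"linear":[0,0,0],"yaw":0,"grip":0.9}]'
python3 -m crank '[{"linear":[0,0,-0.001],"yaw":0,"grip":0.9},{"linear":[0,0,0],"yaw":0,"grip":0.9}]'
```

```text
time: 6.25
ee_pos: [0.6412, -0.0074, 0.0233]
tcp_rot: [-15.8, 90.0, 166.7]
wrist_force: [0.0, 0.8, -2.3]
opening: 0.0394
time: 6.45
ee_pos: [0.6412, -0.0074, 0.0222]
tcp_rot: [-26.4, 90.0, 156.1]
wrist_force: [-0.4, -0.1, -1.3]
opening: 0.0395
time: 6.65
ee_pos: [0.6411, -0.0074, 0.0211]
tcp_rot: [-8.4, 90.0, 174.1]
wrist_force: [-0.4, 0.6, -2.0]
opening: 0.0393
```

```bash
python3 -m crank '[{"linear":[0,0,-0.0007],"yaw":0,"grip":0.9},{"linear":[0,0,0],"yaw":0,"grip":0.9}]'
python3 -m crank '[{"linear":[0,0,-0.0007],"yaw":0,"grip":0.9},{"linear":[0,0,0],"yaw":0,"grip":0.9}]'
python3 - <<'E'
from h import *
save('s5',cv2.resize(bot.camera('side')[170:300,320:460],None,fx=4,fy=4))
E
```

```text
time: 6.85
ee_pos: [0.6412, -0.0074, 0.0209]
tcp_rot: [169.6, 90.0, -7.9]
wrist_force: [-1.4, -0.1, 1.3]
opening: 0.0397
time: 7.05
ee_pos: [0.6412, -0.0075, 0.0209]
tcp_rot: [172.7, 90.0, -4.8]
wrist_force: [-4.1, 0.5, 6.1]
opening: 0.0394
```

View pics/s5.png

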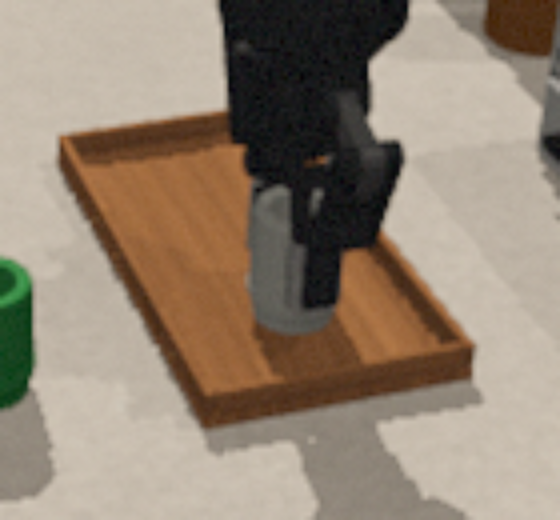

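The wrist force turned positive at TCP z 0.0209, the height expected for the tray floor, so the cup is standing. Releasing, then going up.

```bash
python3 -m crank '[{"linear":[0,0,0.0006],"yaw":0,"grip":0.9},{"linear":[0,0,0],"yaw":0,"grip":0.45},{"linear":[0,0,0],"yaw":0,"grip":0.35},{"linear":[0,0,0],"yaw":0,"grip":0.3},{"linear":[0,0,0],"yaw":0,"grip":0.25},{"linear":[0,0,0],"yaw":0,"grip":0.25},{"linear":[0,0,0.02],"yaw":0,"grip":0.25},{"linear":[0,0,0.04],"yaw":0,"grip":0.25},{"linear":[0,0,0.04],"yaw":0,"grip":0.25},{"linear":[0,0,0.04],"yaw":0,"grip":0.2}]'
python3 w.py w5
```

```text
time: 8.1
ee_pos: [0.6409, -0.0075, 0.162]
tcp_rot: [17.4, 90.0, -160.1]
wrist_force: [1.5, 1.2, 0.3]
opening: 0.068
8.1 [ 0.6409 -0.0075  0.162 ] 0.0680113372573912 [ 0.044 -0.999  0.   ] cam [ 0.718 -0.004  0.305]
0.89 [323.5 229.2  53.3  60.6] [94. 93. 82.] [ 0.6423 -0.0071  0.0584] [ 0.  -0.2 -1.5  0.7]
0.8 [180.3 456.9  20.3  33.5] [124.  58.  67.] [0.3466 0.1466 0.0091] [ 0.7  0.9 17.8  2.9]
0.77 [255.5 387.9  41.8  58.4] [55. 55. 49.] [0.4634 0.0539 0.0396] [ 0.2  0.1  2.6 -0.9]
0.7 [162.8 342.4  47.7  35.9] [ 8. 40. 13.] [0.505  0.1521 0.0141] [-0.2 -0.  -3.5  4.7]
0.68 [335.9 363.9  47.9  68.1] [12. 56. 18.] [ 0.5042 -0.0243  0.0547] [ 0.  -0.2 -3.9  0.8]
pl 0.86 [256.3 370.6] [0.4665 0.0591 0.    ]
pl 0.76 [172.7 339.2] [0.5026 0.1469 0.    ]
pl 0.6 [328.7 337.2] [ 0.5123 -0.0181  0.    ]
```

View pics/w5.png

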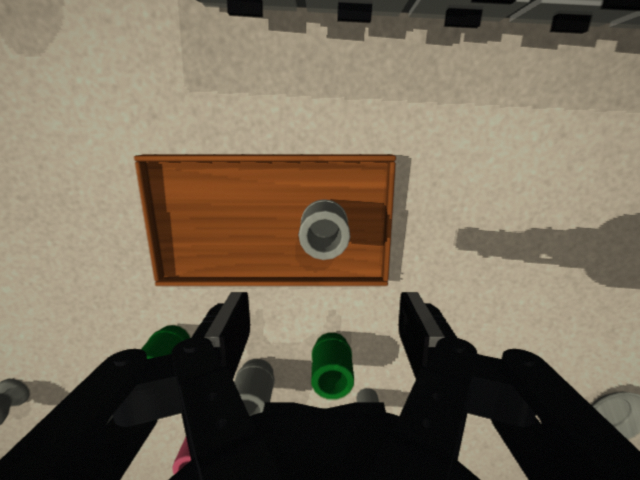

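The first cup stands upright in the tray at (324,229). Next, hover over the far grey cup.

```bash
python3 -m crank '[{"linear":[-0.0235,0.0236,0.004],"yaw":0,"grip":0.2},{"linear":[-0.0235,0.0236,0.004],"yaw":0,"grip":0.2},{"linear":[-0.0235,0.0236,0.004],"yaw":0,"grip":0.2},{"linear":[-0.0235,0.0236,0.004],"yaw":0,"grip":0.2},{"linear":[-0.0235,0.0236,0.004],"yaw":0,"grip":0.2},{"linear":[-0.0235,0.0236,0.004],"yaw":0,"grip":0.2},{"linear":[-0.0235,0.0236,0.004],"yaw":0,"grip":0.2},{"linear":[-0.0235,0.0236,0.004],"yaw":0,"grip":0.2},{"linear":[-0.0235,0.0236,0.004],"yaw":0,"grip":0.2},{"linear":[0,0,0],"yaw":0,"grip":0.2}]'
python3 w.py w6
```

```text
time: 9.25
ee_pos: [0.4407, 0.1063, 0.1964]
tcp_rot: [-89.3, 85.7, 101.6]
wrist_force: [0.6, 0.1, 0.6]
opening: 0.0683
9.25 [0.4407 0.1063 0.1964] 0.06826617508925563 [ 0.189 -0.979 -0.075] cam [0.518 0.11  0.339]
0.94 [496.6 179.2  72.   56. ] [13. 63. 20.] [ 0.5052 -0.0203  0.0598] [-0.2  0.2  0.9 -2.1]
0.89 [318.2 266.9  46.5  50.3] [108.  49.  58.] [0.3866 0.1142 0.0459] [-0.3 -0.2 -3.4  1.2]
0.78 [395.6 202.8  50.6  53.7] [86. 85. 75.] [0.4673 0.0589 0.0573] [-0.1  0.   0.6 -0.5]
0.72 [307.4 142.4  50.1  52.4] [13. 64. 21.] [0.5037 0.1444 0.0561] [ 0.2 -0.1  1.4 -1.7]
0.66 [233.  209.5  53.4  53.2] [72. 72. 63.] [0.4292 0.2048 0.052 ] [ 0.4  0.2  2.4 -3.3]
0.66 [537.2  16.1  75.3  25.7] [60. 60. 52.] [ 0.6325 -0.0222  0.0152] [  1.    3.9 -16.6  33.4]
pl 0.89 [319.7 254.8] [0.3884 0.1161 0.    ]
pl 0.87 [480.1 170. ] [ 0.5084 -0.0202  0.    ]
pl 0.77 [519.7   8.7] [ 0.643  -0.0086  0.    ]
pl 0.76 [390.1 195.9] [0.4663 0.058  0.    ]
pl 0.71 [242.5 200.5] [0.4306 0.207  0.    ]
pl 0.62 [311.1 139.5] [0.5049 0.1467 0.    ]
```

View pics/w6.png

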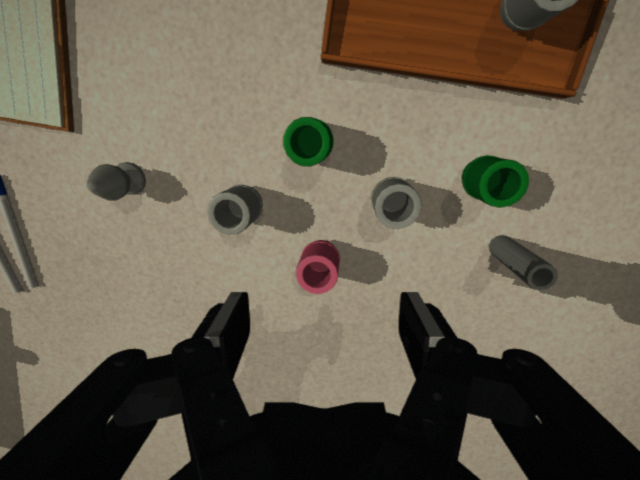

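It stopped short at y=0.106 with the tool tilted about 4°. Checking the joints.

```bash
python3 -m crank '[{"linear":[0,0,0],"yaw":0,"grip":0.2},{"linear":[0,0,0],"yaw":0,"grip":0.2}]'; python3 -c "
from workcell import bot
o=bot.get_obs();print(o['q'].round(1),o['qd'].round(1))"
```

```text
time: 9.6
ee_pos: [0.4427, 0.1056, 0.196]
tcp_rot: [-88.8, 85.7, 102.0]
wrist_force: [0.5, -0.3, -0.2]
opening: 0.0683
[ 10.7  -8.5  -7.1  91.5   4.3 179.9] [-0.  -0.2  0.   0.2 -0.  -0.1]
```

Joint 6 has reached its 180° limit. Turning half round (yaw +π) gives the same grasp with joint 6 near 20°. I'll turn back part of the way first and see whether the tilt goes away.

```bash
python3 -m crank '[{"linear":[0,0,0],"yaw":0.14,"grip":0.2},{"linear":[0,0,0],"yaw":0.14,"grip":0.2},{"linear":[0,0,0],"yaw":0.14,"grip":0.2},{"linear":[0,0,0],"yaw":0.14,"grip":0.2},{"linear":[0,0,0],"yaw":0.14,"grip":0.2},{"linear":[0,0,0],"yaw":0,"grip":0.2}]'; cat > q.py <<'E'
from workcell import bot
import scipy.spatial.transform as T
o=bot.get_obs();print(o['q'].round(1),o['ee_pos'].round(4),T.Rotation.from_euler('xyz',o['tcp_rot'],degrees=True).as_matrix().round(3).tolist())
E
python3 q.py
```

```text
time: 10.2
ee_pos: [0.4427, 0.1058, 0.1961]
tcp_rot: [-89.0, 85.7, 142.0]
wrist_force: [-0.4, 1.0, -0.2]
opening: 0.0685
[ 11.4  -5.7  -4.6  94.    3.3 140.3] [0.4427 0.1058 0.1961] [[-0.059, 0.775, -0.629], [0.046, -0.627, -0.777], [-0.997, -0.075, 0.001]]
```

The tilt of 4.3° in the jaw plane now sits in the commanded pose. The mirrored situation, joint 6 at -180° with a move toward -y, should cancel it. There is time and free space up here, so I'll unwind joint 6 the other way and apply that correction.

```bash
python3 -m crank '[{"linear":[0,0,0],"yaw":0.147,"grip":0.2},{"linear":[0,0,0],"yaw":0.147,"grip":0.2},{"linear":[0,0,0],"yaw":0.147,"grip":0.2},{"linear":[0,0,0],"yaw":0.147,"grip":0.2},{"linear":[0,0,0],"yaw":0.147,"grip":0.2},{"linear":[0,0,0],"yaw":0.147,"grip":0.2},{"linear":[0,0,0],"yaw":0.147,"grip":0.2},{"linear":[0,0,0],"yaw":0.147,"grip":0.2},{"linear":[0,0,0],"yaw":0.147,"grip":0.2},{"linear":[0,0,0],"yaw":0.147,"grip":0.2}]'; python3 q.py
python3 -m crank '[{"linear":[0,0,0],"yaw":0.147,"grip":0.2},{"linear":[0,0,0],"yaw":0.147,"grip":0.2},{"linear":[0,0,0],"yaw":0.147,"grip":0.2},{"linear":[0,0,0],"yaw":0.147,"grip":0.2},{"linear":[0,0,0],"yaw":0.147,"grip":0.2},{"linear":[0,0,0],"yaw":0.147,"grip":0.2},{"linear":[0,0,0],"yaw":0.147,"grip":0.2},{"linear":[0,0,0],"yaw":0.147,"grip":0.2},{"linear":[0,0,0],"yaw":0.147,"grip":0.2},{"linear":[0,0,0],"yaw":0.147,"grip":0.2}]'; python3 q.py
```

```text
time: 11.2
ee_pos: [0.4425, 0.1057, 0.1963]
tcp_rot: [-89.4, 85.7, -134.2]
wrist_force: [0.1, 1.1, -0.2]
opening: 0.0683
[14.8 -4.9 -3.8 94.8 -2.2 59.7] [0.4425 0.1057 0.1963] [[-0.052, 0.703, 0.71], [-0.054, 0.708, -0.705], [-0.997, -0.075, 0.001]]
time: 12.2
ee_pos: [0.4425, 0.1058, 0.1964]
tcp_rot: [-89.2, 85.7, -49.7]
wrist_force: [-0.3, 0.7, 0.7]
opening: 0.0681
[ 15.9 -10.5  -8.7  90.   -3.9 -23.6] [0.4425 0.1058 0.1964] [[0.048, -0.633, 0.772], [-0.057, 0.77, 0.635], [-0.997, -0.075, 0.001]]
```

```bash
python3 -m crank '[{"linear":[0,0,0],"yaw":0.147,"grip":0.2},{"linear":[0,0,0],"yaw":0.147,"grip":0.2},{"linear":[0,0,0],"yaw":0.147,"grip":0.2},{"linear":[0,0,0],"yaw":0.147,"grip":0.2},{"linear":[0,0,0],"yaw":0.147,"grip":0.2},{"linear":[0,0,0],"yaw":0.147,"grip":0.2},{"linear":[0,0,0],"yaw":0.147,"grip":0.2},{"linear":[0,0,0],"yaw":0.147,"grip":0.2},{"linear":[0,0,0],"yaw":0.147,"grip":0.2},{"linear":[0,0,0],"yaw":0.147,"grip":0.2}]' >/dev/null
python3 -m crank '[{"linear":[0,0,0],"yaw":0.147,"grip":0.2},{"linear":[0,0,0],"yaw":0.147,"grip":0.2},{"linear":[0,0,0],"yaw":0.147,"grip":0.2},{"linear":[0,0,0],"yaw":0.147,"grip":0.2},{"linear":[0,0,0],"yaw":0.147,"grip":0.2},{"linear":[0,0,0],"yaw":0.147,"grip":0.2},{"linear":[0,0,0],"yaw":0.147,"grip":0.2}]'; python3 q.py
```

```text
time: 13.9
ee_pos: [0.4425, 0.1057, 0.1964]
tcp_rot: [-89.3, 85.7, 93.4]
wrist_force: [-0.3, -0.5, 0.6]
opening: 0.0681
[  10.8   -9.2   -7.7   91.     4.3 -171.8] [0.4425 0.1057 0.1964] [[-0.004, 0.045, -0.999], [0.075, -0.996, -0.046], [-0.997, -0.075, 0.001]]
```

```bash
python3 -m crank '[{"linear":[0,-0.0236,0],"yaw":0,"grip":0.2},{"linear":[0,-0.0236,0],"yaw":0,"grip":0.2},{"linear":[0,-0.0236,0],"yaw":0,"grip":0.2},{"linear":[0,-0.0236,0],"yaw":0,"grip":0.2},{"linear":[0,0,0],"yaw":0,"grip":0.2}]'; python3 q.py
```

```text
time: 14.4
ee_pos: [0.442, 0.0277, 0.1965]
tcp_rot: [-89.3, 86.5, 91.8]
wrist_force: [0.3, 0.4, 0.2]
opening: 0.0677
[   1.3  -10.2   -8.5   91.8    3.5 -179.7] [0.442  0.0277 0.1965] [[-0.002, 0.018, -1.0], [0.062, -0.998, -0.018], [-0.998, -0.062, 0.001]]
```

The tilt is falling, from 4.3° to 3.5°, as predicted. Continuing.

```bash
python3 -m crank '[{"linear":[0,-0.0236,0],"yaw":0,"grip":0.2},{"linear":[0,-0.0236,0],"yaw":0,"grip":0.2},{"linear":[0,-0.0236,0],"yaw":0,"grip":0.2},{"linear":[0,0,0],"yaw":0,"grip":0.2}]'; python3 q.py
```

```text
time: 14.8
ee_pos: [0.4424, -0.0029, 0.1965]
tcp_rot: [-88.5, 88.2, 89.8]
wrist_force: [-0.3, -0.1, 0.2]
opening: 0.0681
[  -1.5  -10.3   -8.5   91.8    1.8 -179.9] [ 0.4424 -0.0029  0.1965] [[0.0, -0.028, -1.0], [0.031, -0.999, 0.028], [-1.0, -0.031, 0.001]]
```

```bash
python3 -m crank '[{"linear":[0,-0.0236,0],"yaw":0,"grip":0.2},{"linear":[0,-0.0236,0],"yaw":0,"grip":0.2},{"linear":[0,-0.0236,0],"yaw":0,"grip":0.2},{"linear":[0,0,0],"yaw":0,"grip":0.2}]'; python3 q.py
```

```text
time: 15.2
ee_pos: [0.4448, -0.0342, 0.1964]
tcp_rot: [-49.6, 89.9, 125.9]
wrist_force: [0.2, -0.8, -0.1]
opening: 0.0679
[-4.400e+00 -9.700e+00 -8.000e+00  9.180e+01  1.000e-01 -1.799e+02] [ 0.4448 -0.0342  0.1964] [[-0.001, -0.078, -0.997], [0.001, -0.997, 0.078], [-1.0, -0.001, 0.001]]
```

The tilt is gone (0.1°). Now I'll turn -3.02 rad while moving over the far cup; joint 6 should end near 23°.

```bash
python3 -m crank '[{"linear":[-0.0015,0.024,0],"yaw":-0.144,"grip":0.2},{"linear":[-0.0015,0.024,0],"yaw":-0.144,"grip":0.2},{"linear":[-0.0015,0.024,0],"yaw":-0.144,"grip":0.2},{"linear":[-0.0015,0.024,0],"yaw":-0.144,"grip":0.2},{"linear":[-0.0015,0.024,0],"yaw":-0.144,"grip":0.2},{"linear":[-0.0015,0.024,0],"yaw":-0.144,"grip":0.2},{"linear":[-0.0015,0.024,0],"yaw":-0.144,"grip":0.2},{"linear":[-0.0015,0.024,0],"yaw":-0.144,"grip":0.2},{"linear":[-0.0015,0.024,0],"yaw":-0.144,"grip":0.2},{"linear":[-0.0015,0.024,0],"yaw":-0.144,"grip":0.2}]';python3 q.py
python3 -m crank '[{"linear":[0,0,0],"yaw":-0.144,"grip":0.2},{"linear":[0,0,0],"yaw":-0.144,"grip":0.2},{"linear":[0,0,0],"yaw":-0.144,"grip":0.2},{"linear":[0,0,0],"yaw":-0.144,"grip":0.2},{"linear":[0,0,0],"yaw":-0.144,"grip":0.2},{"linear":[0,0,0],"yaw":-0.144,"grip":0.2},{"linear":[0,0,0],"yaw":-0.144,"grip":0.2},{"linear":[0,0,0],"yaw":-0.144,"grip":0.2},{"linear":[0,0,0],"yaw":-0.144,"grip":0.2},{"linear":[0,0,0],"yaw":-0.144,"grip":0.2}]'
python3 -m crank '[{"linear":[0,0,0],"yaw":-0.14,"grip":0.2},{"linear":[0,0,0],"yaw":0,"grip":0.2}]';python3 q.py; python3 w.py w7
```

```text
time: 16.2
ee_pos: [0.4295, 0.2079, 0.1965]
tcp_rot: [-58.1, 89.9, 34.7]
wrist_force: [1.1, -0.1, 0.3]
opening: 0.0685
[ 25.8  -5.7  -4.4  91.2   0.  -66.9] [0.4295 0.2079 0.1965] [[0.002, -0.999, -0.048], [0.001, -0.048, 0.999], [-1.0, -0.002, 0.001]]
time: 17.2
ee_pos: [0.4297, 0.2069, 0.1964]
tcp_rot: [-63.9, 89.9, -53.7]
wrist_force: [0.2, 0.2, -0.5]
opening: 0.0682
time: 17.4
ee_pos: [0.4297, 0.2069, 0.1964]
tcp_rot: [-64.9, 89.9, -62.4]
wrist_force: [-0.4, 0.8, 0.4]
opening: 0.0682
[25.8 -5.6 -4.3 91.3 -0.1 23.3] [0.4297 0.2069 0.1964] [[0.001, -0.043, 0.999], [-0.002, 0.999, 0.043], [-1.0, -0.002, 0.001]]
17.4 [0.4297 0.2069 0.1964] 0.0681955712085175 [-0.043  0.999 -0.002] cam [0.353 0.204 0.339]
0.98 [222.9 171.9  57.3  45.6] [120.  55.  65.] [0.3899 0.1132 0.0473] [-0.2 -0.1 -1.7  3.3]
0.8 [320.9 220.4  43.2  53.9] [83. 82. 72.] [0.4304 0.2039 0.0561] [ 0.   0.2  2.2 -1. ]
0.8 [170.8 251.2  65.3  53.3] [80. 79. 70.] [0.4675 0.06   0.0561] [-0.3 -0.2 -1.5  1.9]
0.77 [ 95.9 276.7  77.2  55. ] [ 9. 56. 16.] [ 0.4978 -0.0174  0.0574] [-0.3 -0.3 -1.7  2.7]
0.64 [258.9 287.3  46.4  57.8] [10. 54. 17.] [0.5038 0.1456 0.0547] [ 0.2  0.1  1.4 -0.7]
pl 0.73 [321.2 212.5] [0.4317 0.2037 0.    ]
pl 0.71 [183.8 237.1] [0.4648 0.0585 0.    ]
pl 0.7 [233.4 168. ] [0.3899 0.1141 0.    ]
pl 0.7 [263.2 273.3] [0.503  0.1426 0.    ]
pl 0.66 [114.8 261.3] [ 0.4958 -0.0191  0.    ]
```

View pics/w7.png

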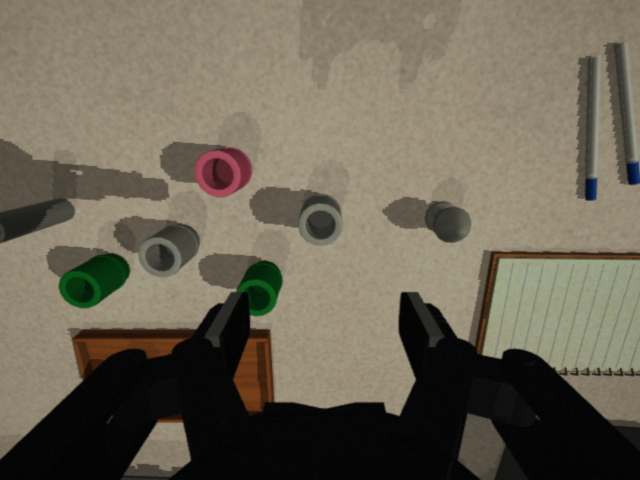

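The target grey cup is at (320,220); the knob at (448,221) and the pink and green cups are clear of it. Descending and gripping.

```bash
python3 -m crank '[{"linear":[0.0003,-0.0024,-0.04],"yaw":0,"grip":0.2},{"linear":[0,0,-0.04],"yaw":0,"grip":0.2},{"linear":[0,0,-0.04],"yaw":0,"grip":0.2},{"linear":[0,0,-0.03],"yaw":0,"grip":0.2},{"linear":[0,0,-0.02],"yaw":0,"grip":0.2},{"linear":[0,0,-0.009],"yaw":0,"grip":0.2},{"linear":[0,0,0],"yaw":0,"grip":0.2},{"linear":[0,0,0],"yaw":0,"grip":0.4},{"linear":[0,0,0],"yaw":0,"grip":0.7},{"linear":[0,0,0],"yaw":0,"grip":0.9}]' 40
python3 -m crank '[{"linear":[0,0,0],"yaw":0,"grip":0.9},{"linear":[0,0,0],"yaw":0,"grip":0.9},{"linear":[0,0,0],"yaw":0,"grip":0.9},{"linear":[0,0,0],"yaw":0,"grip":0.9}]'
python3 q.py
python3 -m crank '[{"linear":[0,0,0.02],"yaw":0,"grip":0.9},{"linear":[0,0,0.04],"yaw":0,"grip":0.9},{"linear":[0,0,0.04],"yaw":0,"grip":0.9},{"linear":[0,0,0],"yaw":0,"grip":0.9}]'
python3 w.py w8
```

```text
time: 18.55
ee_pos: [0.4309, 0.2049, 0.0191]
tcp_rot: [-18.5, 89.8, -15.9]
wrist_force: [-0.7, -0.9, 5.8]
opening: 0.0388
time: 18.95
ee_pos: [0.4309, 0.2049, 0.0191]
tcp_rot: [-17.9, 89.8, -15.3]
wrist_force: [0.1, -0.8, 6.5]
opening: 0.0385
[ 25.5  -3.7 -22.3  71.3  -0.1  22.9] [0.4309 0.2049 0.0191] [[0.004, -0.045, 0.999], [-0.001, 0.999, 0.045], [-1.0, -0.001, 0.004]]
time: 19.35
ee_pos: [0.4323, 0.2056, 0.1234]
tcp_rot: [8.3, 89.5, 10.9]
wrist_force: [1.2, 0.6, -0.8]
opening: 0.0388
19.35 [0.4323 0.2056 0.1234] 0.038764485950196416 [-0.045  0.999  0.001] cam [0.355 0.202 0.266]
0.88 [324.8 321.1 103.7 137.5] [63. 63. 56.] [0.4608 0.2072 0.1265] [  0.   -6.  -22.9  10.5]
0.85 [ 42.9 312.4  85.7  81.8] [ 8. 56. 16.] [ 0.505  -0.0162  0.0466] [  1.3   1.3   7.6 -11.3]
0.82 [126.7 279.   93.5  68.7] [86. 86. 75.] [0.4675 0.0577 0.0545] [-0.9 -0.8 -4.2  5.5]
0.78 [192.1 178.9  82.4  66.5] [130.  57.  69.] [0.3894 0.1143 0.0534] [-0.  -0.  -0.2  0.4]
0.63 [237.8 317.4  55.5  55.1] [11. 57. 18.] [0.5083 0.1372 0.0284] [-0.3 -0.1 -2.8  1.5]
pl 0.97 [251.8 305.3] [0.5062 0.1444 0.    ]
pl 0.84 [147.6 262. ] [0.4684 0.0562 0.    ]
pl 0.84 [210.2 170.2] [0.3882 0.1144 0.    ]
```

View pics/w8.png

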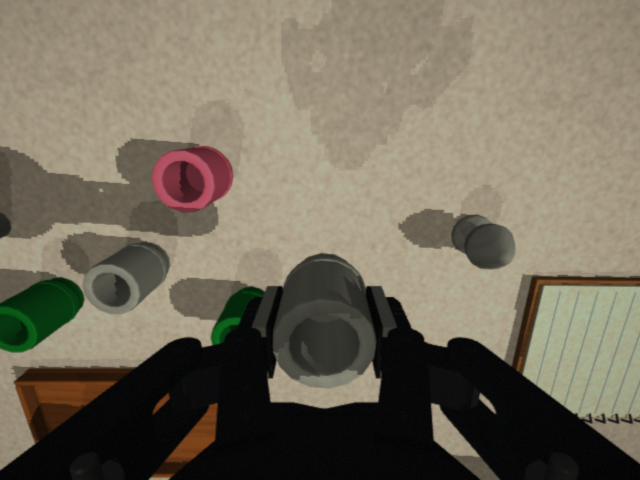

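The cup is held upright at (325,325). Moving over the free half of the tray.

```bash
python3 -m crank '[{"linear":[0.02,-0.011,0],"yaw":0,"grip":0.9},{"linear":[0.03,-0.0165,0],"yaw":0,"grip":0.9},{"linear":[0.034,-0.019,0],"yaw":0,"grip":0.9},{"linear":[0.034,-0.019,0],"yaw":0,"grip":0.9},{"linear":[0.034,-0.019,0],"yaw":0,"grip":0.9},{"linear":[0.03,-0.0165,0],"yaw":0,"grip":0.9},{"linear":[0.015,-0.008,0],"yaw":0,"grip":0.9},{"linear":[0.0085,-0.005,0],"yaw":0,"grip":0.9},{"linear":[0,0,-0.03],"yaw":0,"grip":0.9},{"linear":[0,0,0],"yaw":0,"grip":0.9}]'
python3 w.py w9; python3 q.py
```

```text
time: 20.5
ee_pos: [0.6329, 0.0902, 0.0826]
tcp_rot: [-157.2, 89.6, -154.6]
wrist_force: [-1.2, -0.6, -1.7]
opening: 0.0387
20.5 [0.6329 0.0902 0.0826] 0.0386552826395073 [-0.045  0.999 -0.003] cam [0.558 0.087 0.226]
0.91 [447.   42.2 110.3  84.5] [12. 61. 20.] [0.5115 0.1497 0.0425] [  2.9   3.6 -12.7  15.4]
0.83 [161.2 279.1 103.1  87.5] [80. 79. 70.] [ 0.6457 -0.0091  0.056 ] [-0.6 -0.5 -2.2  2.5]
0.56 [322.6 322.8 102.7 136.1] [77. 77. 68.] [0.6517 0.0904 0.0972] [  0.   -3.5 -14.2   6.9]
0.46 [282.8   2.1  22.8   4.3] [80. 77. 67.] [0.4985 0.0613 0.0127] [ 0.1 19.2 51.5 81.4]
pl 0.91 [184.9 261.3] [ 0.6486 -0.0102  0.    ]
pl 0.84 [325.4 280.8] [ 0.6593  0.0922 -0.    ]
pl 0.79 [149.3  31. ] [ 0.5023 -0.0201  0.    ]
pl 0.75 [423.7  49.8] [0.505  0.1445 0.    ]
[ 8.2 17.   8.2 81.1 -0.1  5.6] [0.6349 0.0908 0.0879] [[0.001, -0.045, 0.999], [-0.002, 0.999, 0.045], [-1.0, -0.002, 0.001]]
```

View pics/w9.png

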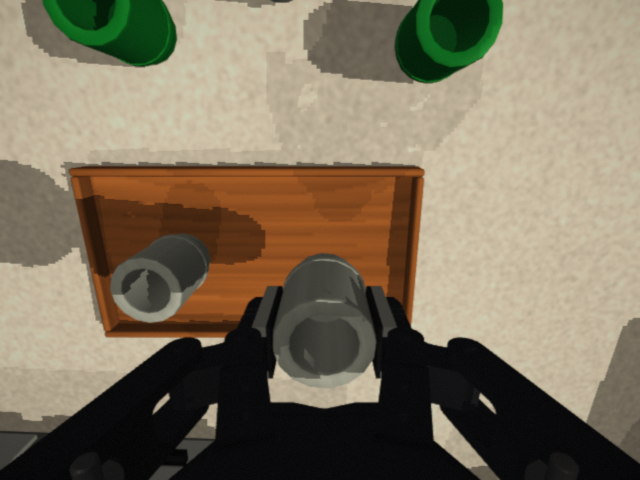

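```bash
python3 -m crank '[{"linear":[0.001,0,-0.025],"yaw":0,"grip":0.9},{"linear":[0,0,-0.018],"yaw":0,"grip":0.9},{"linear":[0,0,-0.01],"yaw":0,"grip":0.9},{"linear":[0,0,-0.005],"yaw":0,"grip":0.9},{"linear":[0,0,-0.003],"yaw":0,"grip":0.9},{"linear":[0,0,0],"yaw":0,"grip":0.9},{"linear":[0,0,0],"yaw":0,"grip":0.9}]'
python3 -m crank '[{"linear":[0,0,-0.001],"yaw":0,"grip":0.9},{"linear":[0,0,0],"yaw":0,"grip":0.9}]'
```

```text
time: 21.35
ee_pos: [0.6369, 0.0906, 0.0274]
tcp_rot: [-41.0, 89.8, -38.4]
wrist_force: [0.0, 0.1, -1.1]
opening: 0.0386
time: 21.55
ee_pos: [0.6366, 0.0905, 0.0258]
tcp_rot: [-52.5, 89.9, -49.9]
wrist_force: [0.2, 0.1, -1.2]
opening: 0.0387
```

```bash
python3 -m crank '[{"linear":[0,0,-0.001],"yaw":0,"grip":0.9},{"linear":[0,0,0],"yaw":0,"grip":0.9}]'
python3 -m crank '[{"linear":[0,0,-0.0007],"yaw":0,"grip":0.9},{"linear":[0,0,0],"yaw":0,"grip":0.9}]'
```

```text
time: 21.75
ee_pos: [0.6364, 0.0904, 0.0244]
tcp_rot: [-65.0, 89.9, -62.4]
wrist_force: [0.3, -0.8, -0.9]
opening: 0.0383
time: 21.95
ee_pos: [0.6365, 0.0905, 0.0242]
tcp_rot: [-54.9, 89.9, -52.3]
wrist_force: [-2.0, 0.2, 1.9]
opening: 0.0387
```

The wrist force turned positive at 0.0242, against 0.0241 expected. Releasing and backing off.

```bash
python3 -m crank '[{"linear":[0,0,0],"yaw":0,"grip":0.45},{"linear":[0,0,0],"yaw":0,"grip":0.35},{"linear":[0,0,0],"yaw":0,"grip":0.3},{"linear":[0,0,0],"yaw":0,"grip":0.25},{"linear":[0,0,0],"yaw":0,"grip":0.25},{"linear":[0,0,0.02],"yaw":0,"grip":0.25},{"linear":[0,0,0.04],"yaw":0,"grip":0.25},{"linear":[0,0,0.04],"yaw":0,"grip":0.25},{"linear":[0,0,0.04],"yaw":0,"grip":0.25},{"linear":[-0.02,0,0.02],"yaw":0,"grip":0.25}]'
python3 -m crank '[{"linear":[-0.04,0,0.02],"yaw":0,"grip":0.25},{"linear":[-0.04,0,0.02],"yaw":0,"grip":0.25},{"linear":[-0.04,0,0.02],"yaw":0,"grip":0.25},{"linear":[0,0,0],"yaw":0,"grip":0.25}]'
python3 - <<'E'
from fit import *
B={}
for n in('scene','side'):
    im=bot.camera(n);save(n+'9',im)
    B[n]=[(s['box'],round(s['p'],2)) for s in bot.silhouettes('cup_a',n)]
    for b,p in B[n]: print(n,np.round(b,1),p)
a=cv2.imread('pics/scene9.png')[120:370,210:460];b=cv2.imread('pics/side9.png')[150:400,220:470]
cv2.imwrite('pics/f9.png',cv2.resize(np.hstack([a,b]),None,fx=1.6,fy=1.6,interpolation=3))
print(bot.get_obs()['time'])
E
```

```text
time: 22.95
ee_pos: [0.6182, 0.0905, 0.1871]
tcp_rot: [-17.3, 89.7, -14.8]
wrist_force: [-0.6, -0.0, -0.4]
opening: 0.0641
time: 23.35
ee_pos: [0.494, 0.0906, 0.2483]
tcp_rot: [-10.0, 89.6, -7.4]
wrist_force: [1.4, 1.3, 0.6]
opening: 0.0642
scene [423.1 245.8  26.1  32.2] 0.86
scene [328.1 223.4  19.9  31.9] 0.74
scene [301.5 303.9  26.2  31.5] 0.68
scene [369.4 244.4  21.2  30.5] 0.68
scene [267.6 262.   18.8  31.4] 0.67
scene [383.1 289.1  25.2  29.4] 0.61
side [299.4 203.5  18.5  33.4] 0.96
side [288.4 230.4  35.2  38.2] 0.93
side [369.9 207.4  24.5  36.3] 0.78
side [394.3 236.8  25.   37.7] 0.73
side [242.4 220.8  26.8  34.4] 0.71
side [314.8 252.6  24.9  38. ] 0.6
23.55
```

View pics/f9.png

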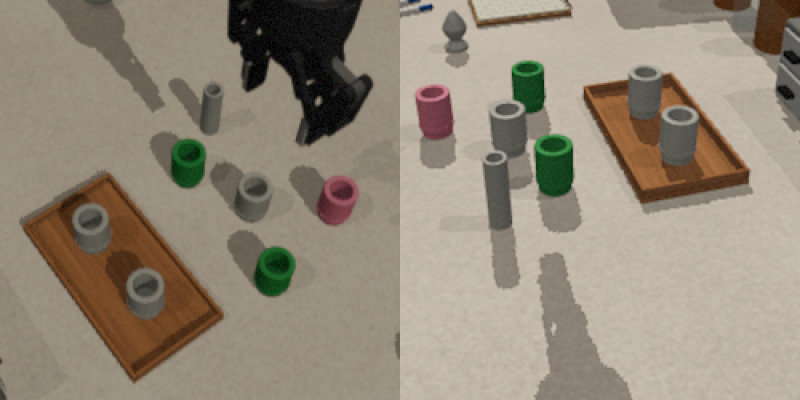

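Both grey cups stand upright in the tray, at scene px (268,262) and (302,304) and side px (394,237) and (370,207). The spare is still at scene (369,244), the look-alikes haven't moved, and the gripper is clear and high. Handing in.

```bash
python3 -c "
from workcell import bot
print(bot.job_done())"
```

```text
the job is handed in; nothing more can be done
None
```

Two grey candle cups now stand upright in the tray, about 10 cm apart. I handed the job in at about 23.6 s of the 54 s allowed.

- **Cups:** I moved the two outer grey cups, at about (0.433, -0.188) and (0.430, 0.204). Both were lowered in steps of 1 mm or less until the wrist force showed contact at the expected floor height, then released.
- **Spare and look-alikes:** the middle grey cup stayed where it was as the spare. The green and pink cups, the tube and the knob were not touched. The dish was not in my last crop, but nothing went near it after the first pick-up.
- **Last checks:** the scene and side views both showed the two cups upright inside the tray and the spare in place. The gripper was well clear. The highest wrist force in the readings was about 8 N.
- **What went wrong:** on the way to the second cup, joint 6 ran into its 180° limit, which left the tool tilted by 4.3°. I undid this in free space above the bench by turning the joint the other way, and the tilt was down to 0.1° before the grasp.
- **Disagreement:** the camera estimates of the cup positions differed by up to about 3 mm. Both grasps held despite that.

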